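Load the pudding tray under the low rack

TASK

Slide the cake tin, without lifting it, out of the tray's way until it stands wholly on the round cork mat, then use the red-handled hook to catch the brass eye under the ledge of the low rack and draw the tray right out. Stand every pudding mould from the black crate upright in the tray, then push the loaded tray fully home again. Finish with the hook lying flat and wholly on its blue mat, the tin still on the cork mat, and the other things on the table left where they were.

Things in the scene. Friction and masses are not known exactly. Their poses are not given: they have to be found in the camera images.
- rack: low steel tray rack, fixed, open in front. Origin: middle of the ledge's front edge, at table level; x points in under the ledge, z up. Ledge: 360 wide, 170 deep, underside 84 and top 96 mm above the table; fixed tins 35 mm tall stand on it from 105 mm behind the edge. 12 mm side walls at both ends; no roof behind the ledge; back wall 130 mm high, 256 mm behind the edge
- tray (a joint): how far the aluminium tray is drawn out of the rack towards the robot, m: 0 fully home, 0.15 fully out (hard stops at both). It slides level on runners, stays where it is left, and takes about 2 N to move
- tray_eye (a point): middle of the opening of the brass eye on the tray's front, 37 mm above the table and 41 mm behind the ledge's edge when the tray is home; axes as the rack's. An upright loop of 6 mm bar in the x-z plane, entered sideways along y. Opening 28 mm high, 27 mm long in x: from the front bar (its axis 16.5 mm before this point) to the tray's front face 13.5 mm behind this point
- tray_mid (a point): centre of the tray's floor, on its top face, 8 mm above the table; axes as the rack's. Tray outside 200 mm in x by 270 mm in y, walls 4 mm, rim 26 mm above the table; its front face is 100 mm before this point, with a plate 60 mm wide, 4 mm thick, reaching 58 mm above the table at the middle behind the eye. Fully out, the front face is 95 mm before the ledge's edge
- hook_handle (a point): centre of the pull hook's red handle, 100 (x) by 20 (y) by 28 mm (z); this point is 14 mm above its underside. An 8 mm steel rod goes on along +x at this height to 140 mm from this point, where a prong turns square to +y, its axis 30 mm long plus a 4 mm round end. 150 g, balances about 10 mm ahead of this point. Starts lying flat on the blue mat, z up, stable so
- hook_prong (a point): middle of the hook's prong, 140 mm along x and 15 mm along y from the handle's centre; axes as the handle's
- hook_butt (a point): rear end of the hook's handle, 50 mm behind its centre
- hook_tip (a point): free end of the hook's prong, 140 mm along x and 30 mm along y from the handle's centre
- hook_mat: flat blue mat, 260 mm (x) by 130 mm (y), no thickness to speak of; origin at its centre
- cork_mat: round cork mat 180 mm across, no thickness to speak of; origin at its centre
- tin: dark open round cake tin, 130 mm across, 55 mm high, wall 3 mm, floor 4 mm, 0.3 to 0.6 kg; origin: centre of its underside. Stands in the way of the tray at the start; slides on the table
- crate: open black crate, fixed, outside 210 x 210 mm and 40 mm high, walls and floor 5 mm; origin: centre of its underside, axes along its sides
- mould1_mid (a point): centre (30 mm above the base) of pudding mould 1: upright aluminium cylinder 44 mm across and 60 mm high with a green lid, about 110 g, standing in the crate at the start, its axis z; None when this one is absent
- mould2_mid (a point): centre (30 mm above the base) of pudding mould 2: upright aluminium cylinder 44 mm across and 60 mm high with a green lid, about 110 g, standing in the crate at the start, its axis z; None when this one is absent
- mould3_mid (a point): centre (30 mm above the base) of pudding mould 3: upright aluminium cylinder 44 mm across and 60 mm high with a green lid, about 110 g, standing in the crate at the start, its axis z; None when this one is absent
- mould4_mid (a point): centre (30 mm above the base) of pudding mould 4: upright aluminium cylinder 44 mm across and 60 mm high with a green lid, about 110 g, standing in the crate at the start, its axis z; None when this one is absent
- syrup: bystander: squeeze bottle of syrup, amber with a blue band, 56 mm wide, 170 mm tall
- jug: bystander: glass jug with one handle, 90 mm wide, 110 mm tall
- tumbler: bystander: glass tumbler, 68 mm wide, 90 mm tall
Not all that is in view belongs to the job. Leave any orange look-alike of the part that bears mould4_mid alone.

How it is judged (in metres and radians):
On the way, in this order (a step that is already met when the one before it is completed fails the run):
1. the hook's prong is in the eye while the tray is still in under the ledge (distance between hook_prong and tray_eye below 0.018 m and value of joint tray below 0.04 m), for 0.1 s.
2. the tray is drawn right out with the hook in its eye (distance between hook_prong and tray_eye below 0.018 m and value of joint tray above 0.125 m), for 0.1 s.
3. every mould stands in the drawn-out tray (x of mould1_mid in the frame of tray_mid between -0.1 and 0.1 m and y of mould1_mid in the frame of tray_mid between -0.135 and 0.135 m and z of mould1_mid in the frame of tray_mid between 0.023 and 0.039 m and angle between each of mould1_mid, mould2_mid, mould3_mid, mould4_mid's own z axis and vertical below 0.2 rad and x of mould2_mid in the frame of tray_mid between -0.1 and 0.1 m and y of mould2_mid in the frame of tray_mid between -0.135 and 0.135 m and z of mould2_mid in the frame of tray_mid between 0.023 and 0.039 m and x of mould3_mid in the frame of tray_mid between -0.1 and 0.1 m and y of mould3_mid in the frame of tray_mid between -0.135 and 0.135 m and z of mould3_mid in the frame of tray_mid between 0.023 and 0.039 m and x of mould4_mid in the frame of tray_mid between -0.1 and 0.1 m and y of mould4_mid in the frame of tray_mid between -0.135 and 0.135 m and z of mould4_mid in the frame of tray_mid between 0.023 and 0.039 m and value of joint tray above 0.08 m), for 0.2 s.
At the end, for the whole second after the job is handed in: every mould stands upright (within 0.2 rad) on the floor of the tray, the tray is home within 10 mm, the tin's centre is within 25 mm of the cork mat's centre, and both ends of the hook lie over the blue mat, flat on the table (x of mould1_mid in the frame of tray_mid between -0.1 and 0.1 m and y of mould1_mid in the frame of tray_mid between -0.135 and 0.135 m and z of mould1_mid in the frame of tray_mid between 0.023 and 0.039 m and angle between each of mould1_mid, mould2_mid, mould3_mid, mould4_mid's own z axis and vertical below 0.2 rad and x of mould2_mid in the frame of tray_mid between -0.1 and 0.1 m and y of mould2_mid in the frame of tray_mid between -0.135 and 0.135 m and z of mould2_mid in the frame of tray_mid between 0.023 and 0.039 m and x of mould3_mid in the frame of tray_mid between -0.1 and 0.1 m and y of mould3_mid in the frame of tray_mid between -0.135 and 0.135 m and z of mould3_mid in the frame of tray_mid between 0.023 and 0.039 m and x of mould4_mid in the frame of tray_mid between -0.1 and 0.1 m and y of mould4_mid in the frame of tray_mid between -0.135 and 0.135 m and z of mould4_mid in the frame of tray_mid between 0.023 and 0.039 m and value of joint tray below 0.01 m and horizontal distance between tin and cork_mat below 0.025 m and height (world z) of tin below 0.006 m and x of hook_butt in the frame of hook_mat between -0.13 and 0.13 m and y of hook_butt in the frame of hook_mat between -0.065 and 0.065 m and height (world z) of each of hook_butt, hook_tip below 0.03 m and x of hook_tip in the frame of hook_mat between -0.13 and 0.13 m and y of hook_tip in the frame of hook_mat between -0.065 and 0.065 m); the robot touches nothing.
It fails at once if the tin is lifted more than 20 mm off the table or tipped over (height (world z) of tin above 0.02 m or angle between tin's own z axis and vertical above 0.5 rad).
It fails at once if a bystander is moved more than 40 mm (distance of any of syrup, jug, tumbler from where it was at the start of the episode above 0.04 m).
Of mould1, mould2, mould3, mould4 only 2 to 3 are there at a start; the rules pass over those that are not, and their reading is None.
At some moment in a run one of tin, hook may be knocked a few centimetres aside while the robot is not near it.
It also fails if it takes over 210 s, if anything falls off the work surface, if the arm or the gripper's body presses on something with over 40 N, if the wrist force passes 120 N, or if a joint passes its speed limit or range.

ROBOT

A 6-joint arm with a two-finger parallel gripper is mounted at the origin on the work surface. World frame = base frame: x ahead of the robot, y to its left, z up, the work surface at z = 0. Lengths are in m, angles in degrees, forces in N, time in s.
With the tool pointing down it reaches from about 0.25 to 0.775 m from the base axis. Payload 8.9 kg.
Tool frame: the origin (TCP) lies midway between the tips of the shut fingers; the grasp point (between the pads) lies 19 mm behind it (bot.hold_point_z is the distance from the TCP to the grasp point, in m); z points along the fingers, y is the line along which they close (so a half turn about z gives the same grasp; the last joint's range is limited). The gripper opens to 85 mm and grips with 20 to 120 N. Pads are 22 mm wide; open, the fingers measure 114 mm over their backs; the gripper's body (76 mm by 85 mm) begins 54 mm behind the grasp point. The pads swing forward as they close: fully open they stand 13 mm farther back than shut.
Start: joints at [64.383, 16.656, -8.789, 64.555, 0, 82.019], TCP at [0.159, 0.5, 0.208] pointing down, gripper open.
Joint ranges: [-144.48, 144.48], [-52.06, 99.96], [-74.48, 78.29], [-112.23, 115.85], [-86.99, 84.42], [-180, 180]. Speed limits (degrees/s): [127.2, 127.2, 159.86, 180, 180, 180].

INTERFACE

Orientations are given as [roll, pitch, yaw] about the fixed x, y, z axes, in that order (R = Rz(yaw) Ry(pitch) Rx(roll)).
In Python, from workcell import sensors, snapshot, camera_model, hand_in, bot gives the robot as it stands.
- The arm moves only by the shell command python3 -m handwheel 'ROWS' [FORCE]. ROWS is a JSON object of lists of equal length, an entry for each row: "offset": the shift along the tool's x, y, z scaled (see below), a list of three; "dr": the turn, a rotation vector about the tool's x, y, z scaled (see below), a list of three; "gripper": the gripper command: -1 is shut, 1 is fully open, values between are in proportion. In form: {"offset": [[x, y, z], ...], "dr": [[wx, wy, wz], ...], "gripper": [gripper, ...]}. A call has 1 to 10 rows; each row shifts and turns the commanded pose from where the row before left it, along the tool's axes as they then stand; what a row does not reach is not made up. The controller multiplies each number of a shift by 0.025 m and each number of a turn by 45 degrees. A row lasts 1/8 s, in which the tool goes at most 62.5 mm and 10.7 degrees, less where a joint would pass 70% of its speed; a pose out of reach is approached as far as the arm can. A call with a number of a shift or a turn outside -1 to 1 is refused whole. A call with a gripper value outside its range is refused whole. The fingers move at their own pace and stop on an object; FORCE is the grip in N (left out, the last holds). Time passes only in rows, so rows that do not move let the fingers close. It gives the time, the measured TCP pose, the force, the opening and the grip force at its end, in the units of the state.
- sensors.sense(): the state, without advancing time (a new reading comes with each control period).
- snapshot(name): name is "side" or "top"; returns (picture, depth): 400x640x3 uint8, blue, green, red; 400x640 float32, m along the optical axis (not along the pixel's ray), 0 where there is no reading.
- camera_model(name): a dict with "intrinsics" (3x3 intrinsics, pixels), "world_from_camera" (4x4, takes a point from camera to world coordinates). Camera axes: x right, y down, z forward; pixel columns grow to the right and rows downward; lengths in m; the calibration is good to about 2 mm. A picture is of the moment at which its call begins. camera_model takes no time and is no camera call.
- hand_in(): hands the job in; it is judged then, once.
The state is a dict: "clock": time; "qpos": joint angles; "qvel": joint speeds; "joint_torque": joint torques, N m; "tool_pos": TCP position; "orientation": TCP orientation; "wrist_force": force on the tool from outside, world axes, zero at the start; "ft_torque": the same for the moment, N m; "finger_gap": finger opening in m; "grip_force": force on a finger pad.
Only numpy, scipy, OpenCV 4.12 (cv2) and the standard library are available. Lean on these libraries where they do the work, as an engineer would, in place of code of your own. Each camera call takes 0.05 s, during which the arm holds its last target. There are 200 camera calls.

## Working session

There is one attempt and no reset: what is moved stays moved. The work goes in short steps, Python scripts to look and compute and a shell command to move; the robot and the scene stay as the last step left them, time stands still between calls to the robot, and variables do not carry over. Pictures are saved under pics/ and viewed, at most 20 in all, crops included, and the job is handed in when it is done.

```bash
ls; mkdir -p pics; python3 - <<'E'
from workcell import sensors, snapshot, camera_model, bot
import cv2,numpy as np
np.set_printoptions(precision=4,suppress=True)
for n in("side","top"):
    p,d=snapshot(n); cv2.imwrite(f"pics/{n}0.png",p); np.save(f"{n}0.npy",d)
    m=camera_model(n); print(n,np.array(m["intrinsics"]),np.array(m["world_from_camera"]))
print(sensors.sense(), bot.hold_point_z)
E
```

```text
pics
side [[460.5465   0.     318.7693]
 [  0.     460.5465 195.1403]
 [  0.       0.       1.    ]] [[ 0.9992 -0.0195  0.0335  0.5071]
 [-0.0368 -0.7485  0.6621 -0.7783]
 [ 0.0122 -0.6628 -0.7487  1.0348]
 [ 0.      0.      0.      1.    ]]
top [[411.5251   0.     323.712 ]
 [  0.     411.5251 198.2474]
 [  0.       0.       1.    ]] [[-0.0231 -0.9803  0.1961  0.3177]
 [-0.9995  0.0267  0.0159  0.0314]
 [-0.0208 -0.1956 -0.9805  1.2519]
 [ 0.      0.      0.      1.    ]]
{'clock': 0.1, 'qpos': array([64.3843, 16.6856, -8.8236, 64.556 ,  0.0016, 82.0185]), 'qvel': array([ 0.0162, -0.0805,  0.069 , -0.0148,  0.0005,  0.0155]), 'joint_torque': array([  0.0014, -53.7976,  33.1919,   0.0093,  -0.0002,   0.    ]), 'tool_pos': array([0.1589, 0.5   , 0.2076]), 'orientation': array([-179.9356,   -0.0106,  162.3657]), 'wrist_force': array([-0.0476, -0.5964,  0.2954]), 'ft_torque': array([-0.0045, -0.0028, -0.0119]), 'grip_force': 0.0, 'finger_gap': 0.08601338777158783} 0.0187
```

View pics/top0.png

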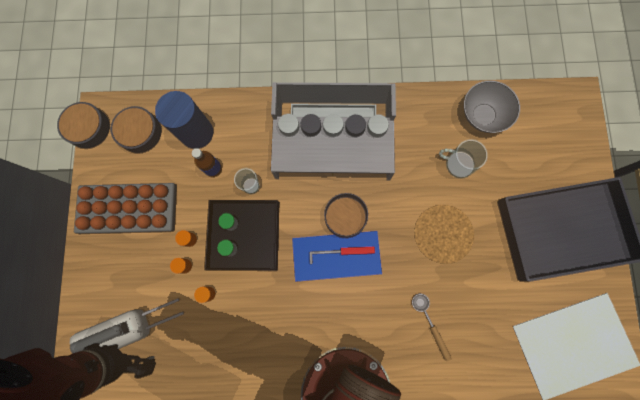

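View pics/side0.png

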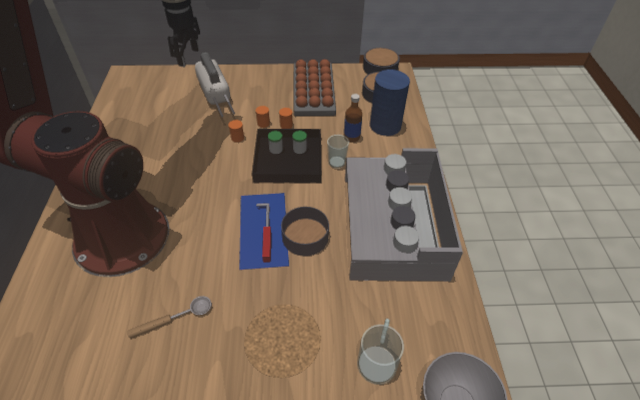

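The top view shows the tin at (346,216), the hook's handle at (357,252) with its prong at (311,257), the cork mat at (444,234), and the crate at (243,235) with two moulds, lids at (226,221) and (226,248). The rack's ledge edge runs from (273,177) to (394,177). The orange look-alikes stand left of the crate.

```bash
cat > h.py <<'E'
from workcell import sensors, snapshot, camera_model
import cv2,numpy as np
np.set_printoptions(precision=4,suppress=True)
def plane(n,uv,z):
    m=camera_model(n);K=np.array(m["intrinsics"]);T=np.array(m["world_from_camera"])
    uv=np.atleast_2d(np.asarray(uv,float)); r=np.c_[uv,np.ones(len(uv))]@np.linalg.inv(K).T@T[:3,:3].T
    o=T[:3,3]; return o+r*((z-o[2])/r[:,2])[:,None]
def blobs(p,lo,hi,amin=15):
    m=cv2.inRange(cv2.cvtColor(p,cv2.COLOR_BGR2HSV),lo,hi)
    c,_=cv2.findContours(m,cv2.RETR_EXTERNAL,cv2.CHAIN_APPROX_NONE)
    return sorted([x for x in c if cv2.contourArea(x)>=amin],key=cv2.contourArea,reverse=True)
def find(n,p=None):
    if p is None: p,_=snapshot(n)
    o={}
    R=[c for l,h in(((0,170,90),(6,255,255)),((174,150,90),(180,255,255))) for c in blobs(p,l,h)]
    for c in R:
        q=plane(n,c[:,0],.024)[:,:2].astype(np.float32); o.setdefault('red',[]).append(cv2.minAreaRect(q))
    for c in blobs(p,(45,120,40),(80,255,255)): o.setdefault('green',[]).append(plane(n,[cv2.minEnclosingCircle(c)[0]],.065)[0])
    for c in blobs(p,(105,150,70),(125,255,255),500)[:2]:
        q=plane(n,c[:,0],0)[:,:2].astype(np.float32); o.setdefault('blue',[]).append(cv2.minAreaRect(q))
    return o,p
E
python3 - <<'E'
from h import *
for n in("side","top"):
    o,_=find(n,cv2.imread(f"pics/{n}0.png")); print(n)
    for k in o:
        for v in o[k]: print(k,np.round(v,3) if k=='green' else [np.round(x,3) for x in v])
print("ledge",plane("top",[(273,177),(394,177)],.096))
print("cork side",plane("side",[(244,340),(322,340),(283,306),(283,376)],0))
print("cork top",plane("top",[(414,234),(474,234),(444,204),(444,264)],0))
print("tin top rim",plane("top",[(325,214),(368,214),(346,194),(346,237)],.055))
print("tin side rim",plane("side",[(282,226),(329,226),(305,208),(305,245)],.055))
print("crate rim",plane("top",[(208,201),(280,201),(278,270),(206,269)],.04))
print("hookrod",plane("top",[(312,256),(311,262),(340,253)],.014))
p=cv2.imread("pics/top0.png")[140:300,190:490]; cv2.imwrite("pics/c1.png",cv2.resize(p,None,fx=2.6,fy=2.6,interpolation=2))
E
```

```text
side
top
red [array([ 0.403, -0.044]), array([0.016, 0.095]), np.float64(0.961)]
green [0.419 0.339 0.065]
green [0.496 0.338 0.065]
blue [array([0.391, 0.018]), array([0.125, 0.255]), np.float64(3.568)]
ledge [[ 0.6157  0.1958  0.096 ]
 [ 0.6058 -0.154   0.096 ]]
cork side [[ 0.3617 -0.3115  0.    ]
 [ 0.5443 -0.3172  0.    ]
 [ 0.4516 -0.2264  0.    ]
 [ 0.4541 -0.3981  0.    ]]
cork top [[ 0.4499 -0.2198  0.    ]
 [ 0.4453 -0.4006  0.    ]
 [ 0.5399 -0.3178  0.    ]
 [ 0.3579 -0.3032  0.    ]]
tin top rim [[ 0.5097  0.0481  0.055 ]
 [ 0.5063 -0.0782  0.055 ]
 [ 0.5681 -0.0157  0.055 ]
 [ 0.4404 -0.0114  0.055 ]]
tin side rim [[ 0.4484 -0.0195  0.055 ]
 [ 0.5744 -0.0229  0.055 ]
 [ 0.5111  0.0417  0.055 ]
 [ 0.509  -0.0833  0.055 ]]
crate rim [[0.5611 0.4004 0.04  ]
 [0.5552 0.1826 0.04  ]
 [0.3509 0.1889 0.04  ]
 [0.3587 0.3997 0.04  ]]
hookrod [[0.3904 0.0905 0.014 ]
 [0.3728 0.0938 0.014 ]
 [0.3973 0.0067 0.014 ]]
```

View pics/c1.png

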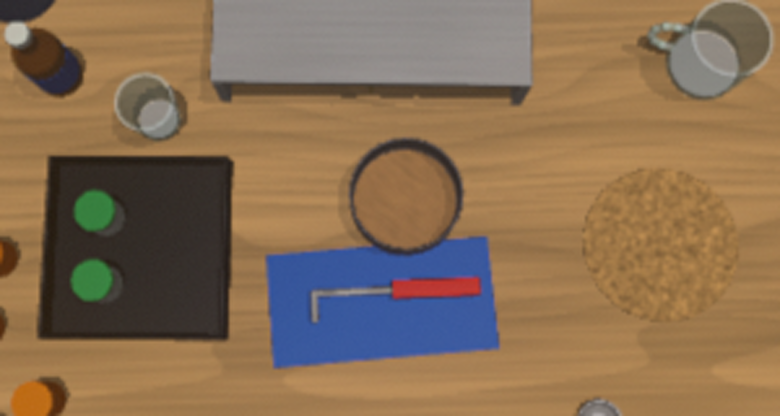

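The crop shows the tin's rim centre at (406,196) and the cork mat at (660,244). The hook lies with its prong towards the robot, and there are exactly two green lids. Tin ≈ (0.507,-0.018), cork ≈ (0.450,-0.311). I will drag the tin from inside with the fingers opened in it.

```bash
python3 -m handwheel '{"offset":[[0,0,0],[-1,-1,0],[-1,-1,0],[-1,-1,0],[-1,-1,0],[-1,-1,0],[-1,-1,0],[-1,-1,0],[-1,-1,0],[-1,-1,0]],"dr":[[0,0,-0.147],[0,0,0],[0,0,0],[0,0,0],[0,0,0],[0,0,0],[0,0,0],[0,0,0],[0,0,0],[0,0,0]],"gripper":[0.3,0.3,0.3,0.3,0.3,0.3,0.3,0.3,0.3,0.3]}' 40 && python3 -m handwheel '{"offset":[[-1,-1,0],[-1,-1,0],[-1,-1,0],[-1,-1,0],[-1,-1,0],[-1,-1,0],[-1,-1,0],[-1,-1,0],[-0.6,-0.6,0],[0,0,0]],"dr":[[0,0,0],[0,0,0],[0,0,0],[0,0,0],[0,0,0],[0,0,0],[0,0,0],[0,0,0],[0,0,0],[0,0,0]],"gripper":[0.3,0.3,0.3,0.3,0.3,0.3,0.3,0.3,0.3,0.3]}'; python3 - <<'E'
from h import *
s=sensors.sense();print(s)
o,p=find("top")
print(o)
print(plane("top",[(272,172.5),(393.5,172.5)],.096))
E
```

```text
clock: 1.35
tool_pos: [0.3373, 0.2354, 0.208]
orientation: [-180.0, -0.0, 169.0]
wrist_force: [0.9, 0.1, -0.4]
finger_gap: 0.0552
grip_force: 0.0
clock: 2.6
tool_pos: [0.507, -0.0164, 0.2077]
orientation: [180.0, -0.0, 168.9]
wrist_force: [-0.1, 0.0, 0.1]
finger_gap: 0.0554
grip_force: 0.0
{'clock': 2.6, 'qpos': array([-10.1144,  14.7804, -11.4176,  63.8406,   0.0054,   0.9965]), 'qvel': array([ 1.7337, -1.2751, -1.6933,  0.4203,  0.4667,  0.8999]), 'joint_torque': array([ -1.5125, -50.3873,  33.9247,  -0.2727,  -0.1541,  -0.2563]), 'tool_pos': array([ 0.507 , -0.0164,  0.2077]), 'orientation': array([179.9953,  -0.0387, 168.8891]), 'wrist_force': array([-0.1297,  0.0106,  0.0768]), 'ft_torque': array([-0.0083,  0.0204, -0.0113]), 'grip_force': 0.0, 'finger_gap': 0.05544813731129839}
{'green': [array([0.419 , 0.3392, 0.065 ]), array([0.4965, 0.3379, 0.065 ])]}
[[ 0.6293  0.1988  0.096 ]
 [ 0.6192 -0.1533  0.096 ]]
```

```bash
python3 -m handwheel '{"offset":[[0,0,1],[0,0,1],[0,0,1],[0,0,1],[0,0,1],[0,0,1],[0,0,1],[0,0,0.5],[0,0,0.2],[0,0,0.2]],"dr":[[0,0,0],[0,0,0],[0,0,0],[0,0,0],[0,0,0],[0,0,0],[0,0,0],[0,0,0],[0,0,0],[0,0,0]],"gripper":[0.3,0.3,0.3,0.3,0.3,0.3,0.3,0.3,1,1]}' && python3 -m handwheel '{"offset":[[0,0,0],[0,0,0],[0,-0.3,0],[0,-0.5,0],[0,-0.6,0],[0,-0.8,0],[0,-0.8,0],[0,-0.8,0],[0,-0.8,0],[0,-0.8,0]],"dr":[[0,0,0],[0,0,0],[0,0,0],[0,0,0],[0,0,0],[0,0,0],[0,0,0],[0,0,0],[0,0,0],[0,0,0]],"gripper":[1,1,1,1,1,1,1,1,1,1]}'; python3 - <<'E'
from h import *
o,p=find("top"); cv2.imwrite("pics/t1.png",p)
E
```

```text
clock: 3.9
tool_pos: [0.5073, -0.0155, 0.011]
orientation: [180.0, 0.1, 169.0]
wrist_force: [0.9, 0.3, -0.3]
finger_gap: 0.0853
grip_force: 0.0
clock: 5.15
tool_pos: [0.4806, -0.1493, 0.0108]
orientation: [180.0, 0.0, 169.0]
wrist_force: [0.9, 4.4, 2.6]
finger_gap: 0.0852
grip_force: 2.9
```

View pics/t1.png

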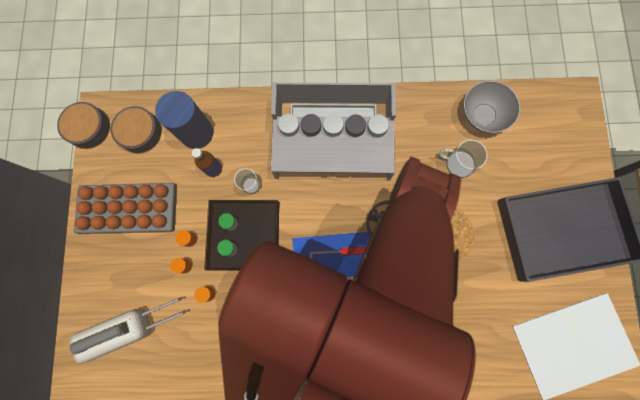

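The tin follows: it is under the gripper near (385,215). I drag on.

```bash
python3 -m handwheel '{"offset":[[0,-0.8,0],[0,-0.8,0],[0,-0.8,0],[0,-0.8,0],[0,-0.8,0],[0,-0.8,0],[0,-0.8,0],[0,-0.6,0],[0,-0.4,0],[0,-0.2,0]],"dr":[[0,0,0],[0,0,0],[0,0,0],[0,0,0],[0,0,0],[0,0,0],[0,0,0],[0,0,0],[0,0,0],[0,0,0]],"gripper":[1,1,1,1,1,1,1,1,1,1]}' && python3 -m handwheel '{"offset":[[0,0,0],[0,0,-0.2],[0,0,-0.3],[0,0,-1],[0,0,-1],[0,0,-1],[0,0,-1],[0,1,0],[0,1,0],[0,1,0]],"dr":[[0,0,0],[0,0,0],[0,0,0],[0,0,0],[0,0,0],[0,0,0],[0,0,0],[0,0,0],[0,0,0],[0,0,0]],"gripper":[0.3,0.3,0.3,0.3,0.3,0.3,0.3,0.3,0.3,0.3]}' && python3 -m handwheel '{"offset":[[0,1,0],[0,1,0],[0,1,0],[0,1,0],[0,1,0],[0,1,0],[0,1,0],[0,1,-1],[0,1,-1],[0,1,-1]],"dr":[[0,0,0],[0,0,0],[0,0,0],[0,0,0],[0,0,0],[0,0,0],[0,0,0],[0,0,0],[0,0,0],[0,0,0]],"gripper":[0.3,0.3,0.3,0.3,0.3,0.3,0.3,0.3,0.3,0.3]}';  python3 - <<'E'
from h import *
for n in("top","side"):
  o,p=find(n); cv2.imwrite(f"pics/{n}2.png",p)
E
```

```text
clock: 6.45
tool_pos: [0.4483, -0.3154, 0.0105]
orientation: [180.0, -0.0, 169.0]
wrist_force: [1.2, 5.5, 3.7]
finger_gap: 0.0856
grip_force: 3.0
clock: 7.7
tool_pos: [0.4631, -0.2407, 0.1238]
orientation: [-180.0, 0.0, 169.0]
wrist_force: [-0.1, -0.3, 0.4]
finger_gap: 0.0553
grip_force: 0.0
clock: 8.95
tool_pos: [0.5107, 0.0049, 0.1996]
orientation: [-180.0, 0.0, 169.0]
wrist_force: [0.9, -0.8, -0.4]
finger_gap: 0.0553
grip_force: 0.0
```

View pics/side2.png

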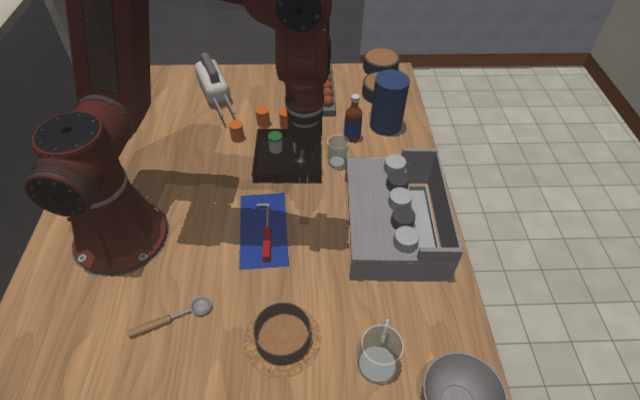

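The tin stands on the cork mat, its rim centred near (283,333) in the side view, and the hook is unmoved on its mat. Next I measure the tin, the rack edge and the hook axis more finely.

```bash
python3 - <<'E'
from h import *
p=cv2.imread("pics/top0.png"); g=cv2.GaussianBlur(cv2.cvtColor(p,cv2.COLOR_BGR2GRAY),(3,3),0).astype(float)
# ledge edge: strongest bright->dark going down, rows 165-182
us=np.r_[282:325,368:386]; v=[165+np.argmin(np.diff(g[165:182,u]))+.5 for u in us]
f=np.polyfit(us,v,1); print("edge v",f[0]*282+f[1],f[0]*386+f[1],np.std(v-np.polyval(f,us)))
r=g[150,255:410]; d=np.diff(r); print("row150 prof",[(255+i,int(d[i])) for i in np.argsort(-abs(d))[:8]])
def red(p,n):
    b,gg,r=[p[...,i].astype(int) for i in range(3)]
    m=((r>100)&(gg<60)&(b<70)).astype(np.uint8); 
    w=plane(n,[(u,v) for v,u in np.argwhere(m)],.028); w=w[(abs(w[:,0]-.4)<.05)&(abs(w[:,1]+.04)<.07)]
    c=w[:,:2].mean(0); e=np.linalg.svd(w[:,:2]-c)[2][0]; print(n,"red",len(w),c,"ang",np.degrees(np.arctan2(e[1],e[0]))%180,np.ptp((w[:,:2]-c)@e))
red(p,"top"); red(cv2.imread("pics/side0.png"),"side"); red(cv2.imread("pics/side2.png"),"side")
for nm,n in(("top2","top"),("side2","side")):
    q=cv2.imread(f"pics/{nm}.png")
    for c in blobs(q,(100,150,50),(130,255,255),200): 
        w=plane(n,c[:,0],0)[:,:2].astype(np.float32); print(n,"blue",cv2.minAreaRect(w))
# tin in side2: dark rim extents
print("tin rim side",plane("side",[(254,333),(312,333),(283,306),(283,360)],.055))
q=cv2.imread("pics/top2.png"); cv2.imwrite("pics/c2.png",np.hstack([cv2.resize(q[170:290,260:490],(690,360)),]))
E
```

```text
edge v 171.16574818010943 172.49927104700095 0.2493010685389364
row150 prof [(np.int64(271), 17), (np.int64(272), 12), (np.int64(393), -8), (np.int64(267), -7), (np.int64(268), -5), (np.int64(269), -4), (np.int64(270), 4), (np.int64(266), -3)]
top red 207 [ 0.4038 -0.0443] ang 90.78303720259701 0.09525591629115027
side red 198 [ 0.4055 -0.0509] ang 91.03491617768917 0.09890094234500908
side red 121 [ 0.4058 -0.0696] ang 91.08692759984405 0.09555991418827542
side blue ((0.3871276378631592, 0.11274251341819763), (0.06619369983673096, 0.12764833867549896), 88.51374053955078)
tin rim side [[ 0.3906 -0.3205  0.055 ]
 [ 0.5206 -0.3246  0.055 ]
 [ 0.4546 -0.2558  0.055 ]
 [ 0.4564 -0.3841  0.055 ]]
```

View pics/c2.png

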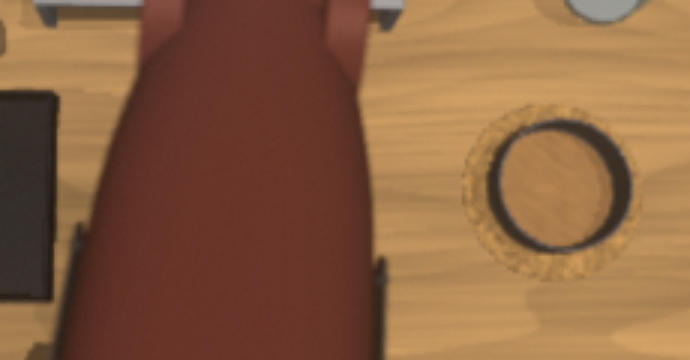

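The tin sits about 9 mm off the mat's centre, rim (560,185) in the crop, which is fine. Rack edge mid ≈ (0.626,0.023) with yaw ≈ -2.3°, and the hook's handle is at (0.404,-0.045), axis ≈ 91°. Next I fetch the hook.

```bash
python3 -m handwheel '{"offset":[[0.97,-0.6,0],[0.97,-0.6,0],[0.97,-0.6,0],[0.97,-0.6,0]],"dr":[[0,0,0],[0,0,0],[0,0,0],[0,0,0]],"gripper":[0.3,0.3,0.3,0.3]}' >/dev/null && python3 -m handwheel '{"offset":[[0,0,0],[0,0,0],[0,0,0],[0,0,0],[0,0,0],[0,0,0],[0,0,0],[0,0,0],[0,0,0],[0,0,0]],"dr":[[0,0,-0.227],[0,0,-0.227],[0,0,-0.227],[0,0,-0.227],[0,0,-0.227],[0,0,-0.227],[0,0,-0.227],[0,0,-0.227],[0,0,-0.227],[0,0,-0.227]],"gripper":[0,0,0,0,0,0,0,0,0,0]}' && python3 -m handwheel '{"offset":[[0,0,0],[0,0,1],[0,0,1],[0,0,1],[0,0,1],[0,0,1],[0,0,0.6],[0,0,0]],"dr":[[0,0,0],[0,0,0],[0,0,0],[0,0,0],[0,0,0],[0,0,0],[0,0,0],[0,0,0]],"gripper":[0,0,0,0,0,0,0,0]}'
python3 - <<'E'
from h import *
p,_=snapshot("side"); cv2.imwrite("pics/s3.png",cv2.resize(p[150:300,190:390],None,fx=4,fy=4))
E
```

```text
clock: 10.8
tool_pos: [0.4035, -0.0368, 0.1978]
orientation: [180.0, -0.0, -88.5]
wrist_force: [0.1, 0.8, 0.4]
finger_gap: 0.0428
grip_force: 0.0
clock: 11.8
tool_pos: [0.4029, -0.0363, 0.0573]
orientation: [179.9, 0.0, -89.1]
wrist_force: [-0.1, 1.0, 0.2]
finger_gap: 0.0428
grip_force: 0.0
```

View pics/s3.png

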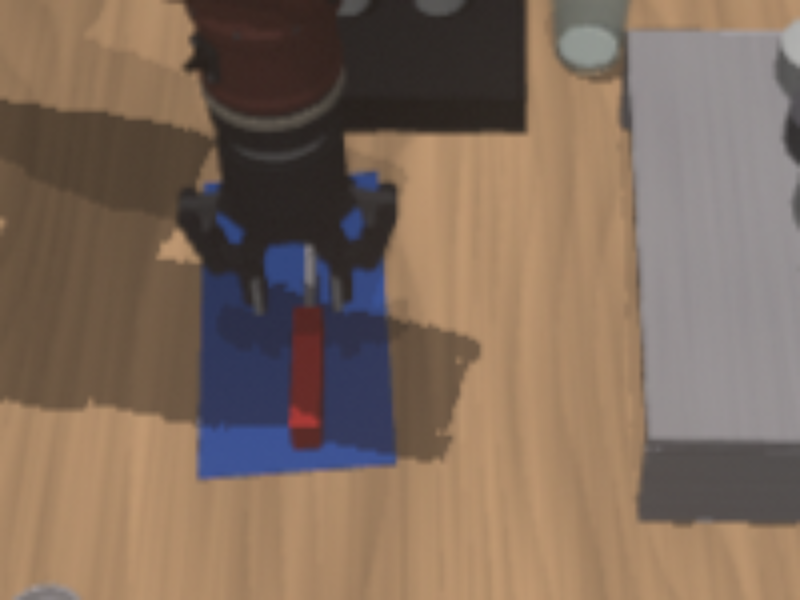

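The fingers (258–340 px) are slightly left of the handle's axis (308), so I shift 3 mm, descend and grip.

```bash
python3 -m handwheel '{"offset":[[0,-0.12,0.8],[0,0,0.8],[0,0,0.5],[0,0,0.07],[0,0,0],[0,0,0],[0,0,0],[0,0,0],[0,0,0],[0,0,0]],"dr":[[0,0,0],[0,0,0],[0,0,0],[0,0,0],[0,0,0],[0,0,0],[0,0,0],[0,0,0],[0,0,0],[0,0,0]],"gripper":[0,0,0,0,0,-1,-1,-1,-1,-1]}' 70
```

```text
clock: 13.1
tool_pos: [0.4083, -0.0366, 0.0048]
orientation: [-179.9, -0.0, -88.9]
wrist_force: [0.2, 1.0, 12.1]
finger_gap: -0.0001
grip_force: 5.9
```

```bash
python3 -m handwheel '{"offset":[[0,0,-0.3],[0,0,-0.7],[0,0,-1],[0,0,-1],[0,0,-1]],"dr":[[0,0,0],[0,0,0],[0,0,0],[0,0,0],[0,0,0]],"gripper":[-0.5,0,0,0,0]}'
python3 - <<'E'
from h import *
p,_=snapshot("side"); cv2.imwrite("pics/s4.png",cv2.resize(p[150:300,190:390],None,fx=4,fy=4))
E
```

```text
clock: 13.72
tool_pos: [0.4066, -0.0362, 0.1049]
orientation: [180.0, 0.0, -88.9]
wrist_force: [0.6, -0.4, 1.1]
finger_gap: 0.0428
grip_force: 0.0
```

View pics/s4.png

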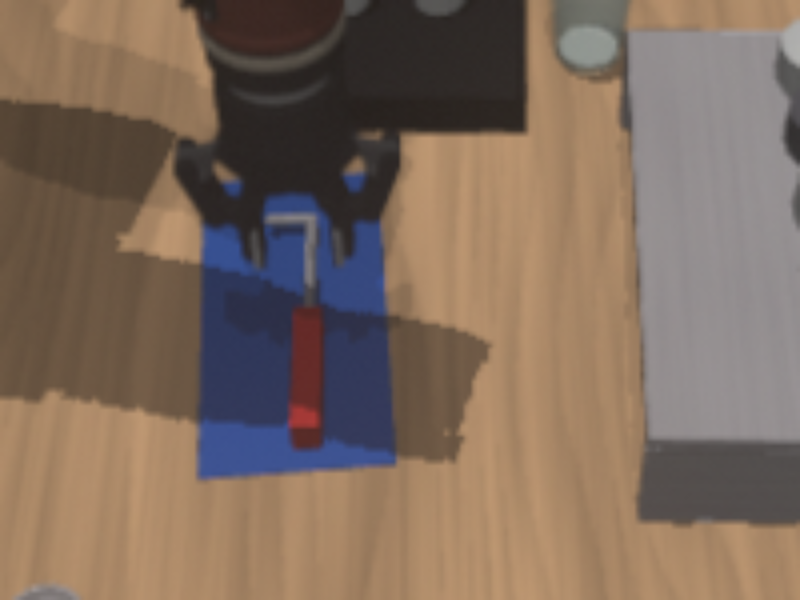

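```bash
python3 - <<'E'
from h import *
f=lambda u,v:(190+u/4,150+v/4)
print("tips",plane("side",[f(257,265),f(343,265)],.112))
print("handle top front/back",plane("side",[f(293,308),f(323,308),f(292,430),f(321,430)],.028))
print("butt bottom",plane("side",[f(292,448),f(321,448)],0))
print("corner",plane("side",[f(312,216),f(268,217)],.018))
E
```

```text
tips [[ 0.3802 -0.0301  0.112 ]
 [ 0.4353 -0.0316  0.112 ]]
handle top front/back [[ 0.3955 -0.0006  0.028 ]
 [ 0.416  -0.0012  0.028 ]
 [ 0.3991 -0.1007  0.028 ]
 [ 0.4179 -0.1012  0.028 ]]
butt bottom [[ 0.3967 -0.0961  0.    ]
 [ 0.4159 -0.0967  0.    ]]
corner [[0.4045 0.0906 0.018 ]
 [0.3728 0.0905 0.018 ]]
```

```bash
python3 -m handwheel '{"offset":[[0.16,0,1],[0,0,1],[0,0,1],[0,0,0.85],[0,0,0],[0,0,0]],"dr":[[0,0,0],[0,0,0],[0,0,0],[0,0,0],[0,0,0],[0,0,0]],"gripper":[0,0,0,0,0,0]}' 
for i in 1 2 3; do python3 -m handwheel '{"offset":[[0,0,0]],"dr":[[0,0,0]],"gripper":[-1]}' 70; done
python3 - <<'E'
from h import *
p,_=snapshot("side"); cv2.imwrite("pics/s5.png",cv2.resize(p[150:300,190:390],None,fx=4,fy=4))
E
```

```text
clock: 14.52
tool_pos: [0.4073, -0.0404, 0.0082]
orientation: [-180.0, -0.0, -88.9]
wrist_force: [0.1, 0.8, -0.8]
finger_gap: 0.0426
grip_force: 0.0
clock: 14.65
tool_pos: [0.4077, -0.0405, 0.0084]
orientation: [-179.9, -0.0, -88.9]
wrist_force: [-0.4, -0.4, -0.5]
finger_gap: 0.0258
grip_force: 0.0
clock: 14.78
tool_pos: [0.4076, -0.0405, 0.0082]
orientation: [-179.9, -0.0, -88.9]
wrist_force: [-0.0, 0.7, -0.3]
finger_gap: 0.007
grip_force: 0.0
clock: 14.9
tool_pos: [0.4072, -0.0404, 0.0079]
orientation: [-180.0, -0.0, -88.9]
wrist_force: [0.2, -0.4, 0.0]
finger_gap: -0.0004
grip_force: 0.0
```

View pics/s5.png

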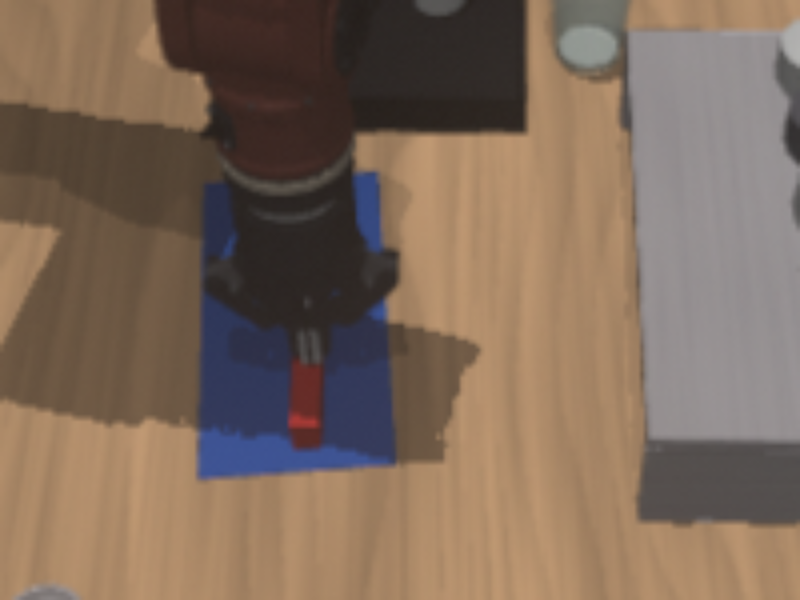

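The shut fingers, tips at (310,362), stand on top of the handle. So the true tip height is about 20 mm above the reported one. I open, go lower while watching the force, and grip again.

```bash
python3 -m handwheel '{"offset":[[0,0,-0.4],[0,0,0],[0,0,0],[0,0,0.4],[0,0,0.4],[0,0,0]],"dr":[[0,0,0],[0,0,0],[0,0,0],[0,0,0],[0,0,0],[0,0,0]],"gripper":[0,0,0,0,0,0]}' 
for i in 1 2; do python3 -m handwheel '{"offset":[[0,0,0.2],[0,0,0]],"dr":[[0,0,0],[0,0,0]],"gripper":[0,0]}' ; done
python3 -m handwheel '{"offset":[[0,0,0],[0,0,0],[0,0,0],[0,0,0]],"dr":[[0,0,0],[0,0,0],[0,0,0],[0,0,0]],"gripper":[-1,-1,-1,-1]}' 70
```

```text
clock: 15.7
tool_pos: [0.406, -0.04, -0.0035]
orientation: [179.9, 0.0, -88.9]
wrist_force: [-0.2, 1.3, 0.4]
finger_gap: 0.0427
grip_force: 0.0
clock: 15.95
tool_pos: [0.4068, -0.0403, -0.0077]
orientation: [180.0, 0.0, -88.9]
wrist_force: [0.7, 0.5, 0.3]
finger_gap: 0.043
grip_force: 0.0
clock: 16.2
tool_pos: [0.4069, -0.0403, -0.0126]
orientation: [180.0, 0.0, -88.9]
wrist_force: [-0.4, 0.1, -0.4]
finger_gap: 0.0428
grip_force: 0.0
clock: 16.7
tool_pos: [0.4069, -0.0403, -0.0121]
orientation: [180.0, -0.0, -88.9]
wrist_force: [-2.0, 0.7, 5.2]
finger_gap: 0.0186
grip_force: 69.1
```

```bash
python3 -m handwheel '{"offset":[[0,0,0],[0,0,0],[0,0,0.2],[0,0,0.1],[0,0,0]],"dr":[[0,0,0],[0,0,0],[0,0,0],[0,0,0],[0,0,0]],"gripper":[-0.2,-0.2,-0.2,-0.2,-0.2]}' 
python3 -m handwheel '{"offset":[[0,0,0],[0,0,0],[0,0,0],[0,0,0]],"dr":[[0,0,0],[0,0,0],[0,0,0],[0,0,0]],"gripper":[-1,-1,-1,-1]}' 70
python3 -m handwheel '{"offset":[[0,0,-0.4],[0,0,-0.6],[0,0,-1],[0,0,-1],[0,0,0]],"dr":[[0,0,0],[0,0,0],[0,0,0],[0,0,0],[0,0,0]],"gripper":[-1,-1,-1,-1,-1]}' 70
python3 - <<'E'
from h import *
for n in("side","top"):
    p,_=snapshot(n); cv2.imwrite(f"pics/{n}6.png",p)
cv2.imwrite("pics/s6.png",np.hstack([cv2.resize(cv2.imread("pics/side6.png")[140:290,200:350],(400,400)),cv2.resize(cv2.imread("pics/top6.png")[170:290,280:400],(400,400))]))
E
```

```text
clock: 17.32
tool_pos: [0.4068, -0.0402, -0.0202]
orientation: [180.0, 0.0, -88.9]
wrist_force: [0.4, -0.9, -0.6]
finger_gap: 0.0342
grip_force: 0.0
clock: 17.82
tool_pos: [0.407, -0.0403, -0.0198]
orientation: [-180.0, -0.0, -88.9]
wrist_force: [-1.3, 1.2, 5.5]
finger_gap: 0.0187
grip_force: 68.9
clock: 18.45
tool_pos: [0.4085, -0.0407, 0.0567]
orientation: [-179.8, -0.1, -88.9]
wrist_force: [0.1, -0.0, -1.2]
finger_gap: 0.0186
grip_force: 68.5
```

View pics/s6.png

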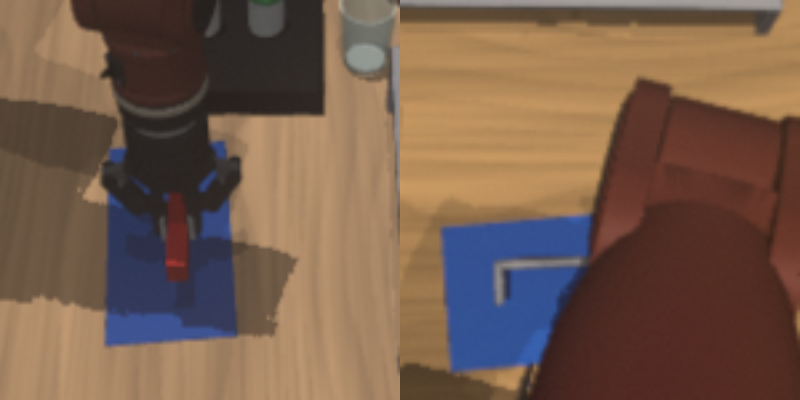

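The hook is held level at its handle and lifted: corner (500,262) and tip (501,300) in the right-hand half. I turn it to point into the rack and lower it to eye height.

```bash
python3 -m handwheel '{"offset":[[0,0,0],[0,0,0],[0,0,0],[0,0,0],[0,0,0],[0,0,0],[0,0,0],[0,0,0],[0,0,0],[0,0,0]],"dr":[[0,0,0.207],[0,0,0.207],[0,0,0.207],[0,0,0.207],[0,0,0.207],[0,0,0.207],[0,0,0.207],[0,0,0.207],[0,0,0.207],[0,0,0.207]],"gripper":[-1,-1,-1,-1,-1,-1,-1,-1,-1,-1]}' && python3 -m handwheel '{"offset":[[0,0.3,1],[0,0.2,1],[0,0,0.15],[0,0,0]],"dr":[[0,0,0],[0,0,0],[0,0,0],[0,0,0]],"gripper":[-1,-1,-1,-1]}'
python3 - <<'E'
from h import *
for n in("side","top"):
    p,_=snapshot(n); cv2.imwrite(f"pics/{n}7.png",p)
cv2.imwrite("pics/s7.png",np.hstack([cv2.resize(cv2.imread("pics/side7.png")[140:290,250:400],(400,400)),cv2.resize(cv2.imread("pics/top7.png")[140:260,270:390],(400,400))]))
E
```

```text
clock: 19.8
tool_pos: [0.4061, -0.0401, 0.0541]
orientation: [180.0, -0.1, 177.7]
wrist_force: [-0.6, 0.4, -1.7]
finger_gap: 0.0192
grip_force: 68.4
clock: 20.3
tool_pos: [0.4071, -0.0278, 0.0012]
orientation: [180.0, -0.1, 178.0]
wrist_force: [-0.0, -0.8, -1.5]
finger_gap: 0.0186
grip_force: 68.5
```

View pics/s7.png

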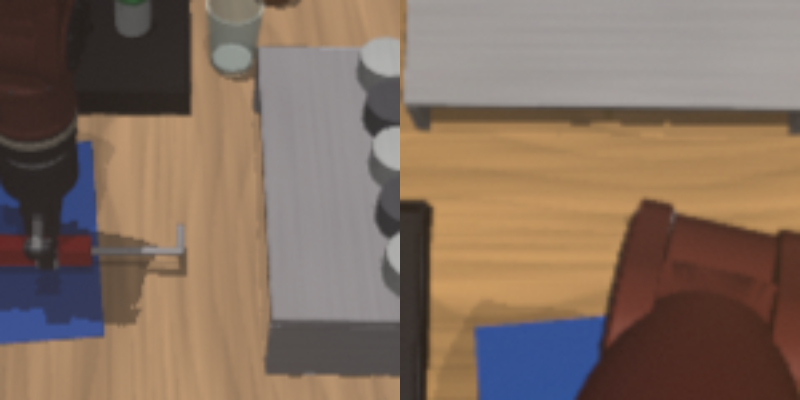

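```bash
python3 - <<'E'
from h import *
s=150/400
print("hook corner,tip @.035", plane("side",[(250+183*s,140+252*s),(250+181*s,140+226*s)],.037))
print("rack front corners side @.096", plane("side",[(250+259*s,140+48*s),(250+271*s,140+321*s)],.096))
print("rack top", plane("top",[(271.7,171.1),(393.7,172.6)],.096))
p=cv2.imread("pics/top7.png"); print(p[174:179,318:345].mean(2).astype(int))
E
```

```text
hook corner,tip @.035 [[ 0.5462 -0.0371  0.037 ]
 [ 0.5454 -0.0039  0.037 ]]
rack front corners side @.096 [[ 0.6377  0.1954  0.096 ]
 [ 0.621  -0.1609  0.096 ]]
rack top [[ 0.6336  0.1997  0.096 ]
 [ 0.6189 -0.1539  0.096 ]]
[[ 72  71  72  71  70  71  72  74  74  75  75  74  75  69  66  68  73  74
   75  74  73  74  74  74  73  72  73]
 [ 72  70  71  69  70  69  70  71  72  73  73  74  74  71  68  71  75  74
   73  74  74  73  73  73  72  73  72]
 [ 89  89  89  77  72  70  70  71  72  83  89  91  92  92  93  92  93  92
   80  73  75  74  74  75  74  75  74]
 [120 121 118  98  89  88  88  87  89 110 117 118 121 122 123 125 125 123
  103  93  93  92  92  93  92  91  93]
 [123 124 123 121 119 119 119 118 117 119 118 118 119 120 123 124 124 125
  125 124 124 124 124 125 125 125 125]]
```

```bash
python3 -m handwheel '{"offset":[[-0.8,0,-0.08],[-1,0,0],[-1,0,0],[-1,0,0],[-0.8,0,0],[-0.4,0,0],[-0.2,0,0],[0,0,0]],"dr":[[0,0,0],[0,0,0],[0,0,0],[0,0,0],[0,0,0],[0,0,0],[0,0,0],[0,0,0]],"gripper":[-1,-1,-1,-1,-1,-1,-1,-1]}'; python3 -m handwheel '{"offset":[[0,0.4,0],[0,0.4,0],[0,0,0]],"dr":[[0,0,0],[0,0,0],[0,0,0]],"gripper":[-1,-1,-1]}';  python3 -m handwheel '{"offset":[[0,0.2,0],[0,0.2,0],[0,0,0]],"dr":[[0,0,0],[0,0,0],[0,0,0]],"gripper":[-1,-1,-1]}';python3 -m handwheel '{"offset":[[0,0.2,0],[0,0.2,0],[0,0,0]],"dr":[[0,0,0],[0,0,0],[0,0,0]],"gripper":[-1,-1,-1]}'
```

```text
clock: 21.4
tool_pos: [0.5372, -0.0324, 0.0034]
orientation: [180.0, 0.0, 178.0]
wrist_force: [-0.2, 0.5, -0.9]
finger_gap: 0.0188
grip_force: 68.5
clock: 21.78
tool_pos: [0.538, -0.0114, 0.0034]
orientation: [180.0, 0.0, 178.1]
wrist_force: [0.1, -0.6, -1.5]
finger_gap: 0.0189
grip_force: 68.5
clock: 22.15
tool_pos: [0.5384, -0.0021, 0.0033]
orientation: [180.0, -0.0, 178.0]
wrist_force: [-0.7, 1.3, -1.1]
finger_gap: 0.0187
grip_force: 68.6
clock: 22.52
tool_pos: [0.5389, 0.008, 0.0034]
orientation: [180.0, 0.0, 178.0]
wrist_force: [-0.5, -0.1, -1.7]
finger_gap: 0.0188
grip_force: 68.6
```

```bash
for i in 1 2 3 4; do python3 -m handwheel '{"offset":[[0.2,0,0],[0.1,0,0]],"dr":[[0,0,0],[0,0,0]],"gripper":[-1,-1]}' | grep -E "pos|force"; done
```

```text
tool_pos: [0.5308, 0.0078, 0.0033]
wrist_force: [0.0, -0.9, -1.1]
grip_force: 68.5
tool_pos: [0.5233, 0.0081, 0.0033]
wrist_force: [0.4, -0.3, -1.5]
grip_force: 68.5
tool_pos: [0.5166, 0.0083, 0.0035]
wrist_force: [2.5, 0.1, -2.1]
grip_force: 68.5
tool_pos: [0.5087, 0.0086, 0.0035]
wrist_force: [2.0, -0.7, -1.7]
grip_force: 68.5
```

The tray is caught, with about 2 N of pull. I draw it out.

```bash
python3 -m handwheel '{"offset":[[0.4,0,0],[0.5,0,0],[0.5,0,0],[0.5,0,0],[0.5,0,0],[0.5,0,0],[0.5,0,0],[0.5,0,0],[0.5,0,0],[0.3,0,0]],"dr":[[0,0,0],[0,0,0],[0,0,0],[0,0,0],[0,0,0],[0,0,0],[0,0,0],[0,0,0],[0,0,0],[0,0,0]],"gripper":[-1,-1,-1,-1,-1,-1,-1,-1,-1,-1]}'; for i in 1 2 3 4; do python3 -m handwheel '{"offset":[[0.16,0,0],[0.04,0,0]],"dr":[[0,0,0],[0,0,0]],"gripper":[-1,-1]}' | grep -E "pos|wrist_force"; done
python3 - <<'E'
from h import *
for n in("side","top"):
    p,_=snapshot(n); cv2.imwrite(f"pics/{n}8.png",p)
cv2.imwrite("pics/s8.png",np.hstack([cv2.resize(cv2.imread("pics/side8.png")[120:290,220:390],(400,400)),cv2.resize(cv2.imread("pics/top8.png")[140:290,260:410],(400,400))]))
E
```

```text
clock: 24.78
tool_pos: [0.3903, 0.0126, 0.0033]
orientation: [-180.0, -0.0, 178.0]
wrist_force: [1.6, -1.2, -2.3]
finger_gap: 0.0189
grip_force: 68.5
tool_pos: [0.3863, 0.0128, 0.0034]
wrist_force: [1.7, -0.4, -2.7]
tool_pos: [0.3812, 0.0131, 0.0033]
wrist_force: [2.2, 0.2, -1.5]
tool_pos: [0.376, 0.0133, 0.0033]
wrist_force: [2.3, -1.4, -1.2]
tool_pos: [0.3733, 0.0133, 0.0038]
wrist_force: [8.8, 0.8, -4.9]
```

View pics/s8.png

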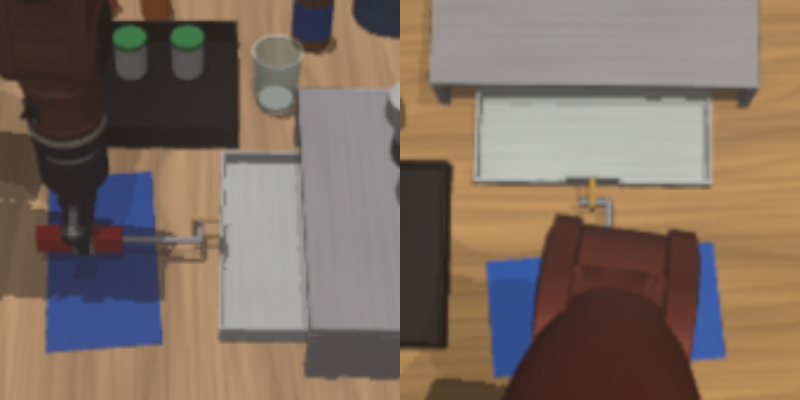

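The tray is right out: front wall at v≈185 in the right half, prong in the brass eye at (592,205), and the hard stop felt at 9 N. I unhook sideways, lift and turn the hook back.

```bash
python3 -m handwheel '{"offset":[[-0.36,0,0],[0,0,0],[0,-0.4,0],[0,-0.5,0],[0,-0.6,0],[0,-0.5,0],[0,0,-0.8],[0,0,-0.8],[0,0,-0.8],[0,0,0]],"dr":[[0,0,0],[0,0,0],[0,0,0],[0,0,0],[0,0,0],[0,0,0],[0,0,0],[0,0,0],[0,0,0],[0,0,0]],"gripper":[-1,-1,-1,-1,-1,-1,-1,-1,-1,-1]}' && python3 -m handwheel '{"offset":[[0,0,0],[0,0,0],[0,0,0],[0,0,0],[0,0,0],[0,0,0],[0,0,0],[0,0,0],[0,0,0],[0,0,0]],"dr":[[0,0,-0.2124],[0,0,-0.2124],[0,0,-0.2124],[0,0,-0.2124],[0,0,-0.2124],[0,0,-0.2124],[0,0,-0.2124],[0,0,-0.2124],[0,0,-0.2124],[0,0,-0.2124]],"gripper":[-1,-1,-1,-1,-1,-1,-1,-1,-1,-1]}'
python3 - <<'E'
from h import *
print("tray front corners",plane("top",[(260+75*.375,140+184*.375),(260+312*.375,140+186*.375)],.026))
s=170/400
print("tray side: front-left,front-right",plane("side",[(220+222*s,120+154*s),(220+220*s,120+331*s)],.026))
E
```

```text
clock: 27.12
tool_pos: [0.3796, -0.0376, 0.0642]
orientation: [-180.0, 0.1, 177.9]
wrist_force: [0.6, -0.5, -2.7]
finger_gap: 0.0187
grip_force: 68.9
clock: 28.38
tool_pos: [0.378, -0.037, 0.0624]
orientation: [179.9, 0.0, -86.1]
wrist_force: [0.7, -0.0, -1.6]
finger_gap: 0.0189
grip_force: 68.9
tray front corners [[ 0.5326  0.1598  0.026 ]
 [ 0.5232 -0.1085  0.026 ]]
tray side: front-left,front-right [[ 0.5405  0.1529  0.026 ]
 [ 0.5302 -0.1129  0.026 ]]
```

```bash
python3 -m handwheel '{"offset":[[-0.35,-0.57,0],[-0.34,-0.57,0],[0,0,1],[0,0,1],[0,0,0.8],[0,0,0.35],[0,0,0.1],[0,0,0]],"dr":[[0,0,0],[0,0,0],[0,0,0],[0,0,0],[0,0,0],[0,0,0],[0,0,0],[0,0,0]],"gripper":[-1,-1,-1,-1,-1,-1,-1,-1]}' && python3 -m handwheel '{"offset":[[0,0,0],[0,0,0],[0,0,-0.3],[0,0,-0.6],[0,0,-1],[0,0,-1],[0,0,-1],[0,0,-1],[0,0,-1],[0,0,-1]],"dr":[[0,0,0],[0,0,0],[0,0,0],[0,0,0],[0,0,0],[0,0,0],[0,0,0],[0,0,0],[0,0,0],[0,0,0]],"gripper":[0,0,0,0,0,0,0,0,0,0]}'
```

```text
clock: 29.38
tool_pos: [0.4065, -0.0178, -0.0176]
orientation: [-180.0, -0.0, -86.5]
wrist_force: [-1.2, -0.5, -0.8]
finger_gap: 0.0192
grip_force: 69.0
clock: 30.62
tool_pos: [0.4059, -0.0178, 0.1561]
orientation: [-180.0, -0.0, -86.4]
wrist_force: [0.5, -0.0, 0.5]
finger_gap: 0.0426
grip_force: 0.0
```

```bash
python3 -m handwheel '{"offset":[[0,0,0],[0,0,0],[0,0,0],[0,0,0],[0,0,0],[0,0,0],[0,0,0],[0,0,0],[0,0,0],[0,0,0]],"dr":[[0,0,0.208],[0,0,0.208],[0,0,0.208],[0,0,0.208],[0,0,0.208],[0,0,0.208],[0,0,0.208],[0,0,0.208],[0,0,0.208],[0,0,0.208]],"gripper":[0.5,0.5,0.5,0.5,0.5,0.5,0.5,0.5,0.5,0.5]}'
python3 - <<'E'
from h import *
for n in("side","top"):
    p,_=snapshot(n); cv2.imwrite(f"pics/{n}9.png",p)
    for c in blobs(p,(40,90,40),(85,255,255)): x,y,w,h=cv2.boundingRect(c); print(n,(x,y,w,h),plane(n,[cv2.minEnclosingCircle(c)[0],(x+w/2-.5,y+h/2-.5)],.065))
E
```

```text
clock: 31.88
tool_pos: [0.4059, -0.0178, 0.1552]
orientation: [-180.0, 0.0, 179.6]
wrist_force: [-0.0, -0.1, -0.6]
finger_gap: 0.0642
grip_force: 0.0
side (292, 130, 15, 11) [[0.4972 0.3362 0.065 ]
 [0.4971 0.3362 0.065 ]]
side (274, 131, 9, 10) [[0.427  0.3344 0.065 ]
 [0.4306 0.3353 0.065 ]]
top (217, 239, 17, 17) [[0.4192 0.3391 0.065 ]
 [0.4193 0.339  0.065 ]]
top (218, 213, 16, 16) [[0.496  0.3378 0.065 ]
 [0.4965 0.3394 0.065 ]]
```

View pics/side9.png

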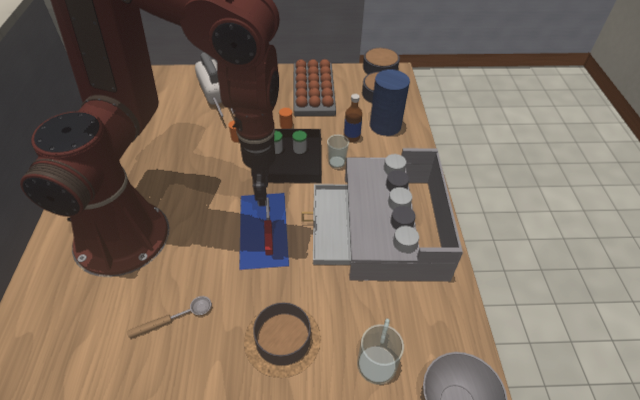

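The hook lies on the mat and the tray is out. The side view shows lids at (299,135) and (278,136); mould B ≈ (0.497,0.337), A ≈ (0.420,0.338).

```bash
python3 -m handwheel '{"offset":[[-0.364,1,0],[-0.364,1,0],[-0.364,1,0],[-0.364,1,0],[-0.364,1,0],[-0.364,1,0],[-0.364,1,0],[-0.364,1,0],[-0.364,1,0],[-0.364,1,0]],"dr":[[0,0,0],[0,0,0],[0,0,0],[0,0,0],[0,0,0],[0,0,0],[0,0,0],[0,0,0],[0,0,0],[0,0,0]],"gripper":[0.5,0.5,0.5,0.5,0.5,0.5,0.5,0.5,0.5,0.5]}' >/dev/null; python3 -m handwheel '{"offset":[[0,1,0],[0,1,0],[0,1,0],[0,1,0],[0,0.2,0],[0,0,1],[0,0,1],[0,0,0.6],[0,0,0]],"dr":[[0,0,0],[0,0,0],[0,0,0],[0,0,0],[0,0,0],[0,0,0],[0,0,0],[0,0,0],[0,0,0]],"gripper":[0.5,0.5,0.5,0.5,0.5,0.5,0.5,0.5,0.5]}'
```

```text
clock: 34.35
tool_pos: [0.4967, 0.3364, 0.0889]
orientation: [-179.9, -0.1, 180.0]
wrist_force: [0.3, -0.6, 0.7]
finger_gap: 0.0641
grip_force: 0.0
```

Aligned; descend to reported z≈0.002, grip and lift.

```bash
python3 -m handwheel '{"offset":[[0,0,0.9],[0,0,0.9],[0,0,0.9],[0,0,0.6],[0,0,0.2],[0,0,0]],"dr":[[0,0,0],[0,0,0],[0,0,0],[0,0,0],[0,0,0],[0,0,0]],"gripper":[0.5,0.5,0.5,0.5,0.5,0.5]}' && python3 -m handwheel '{"offset":[[0,0,0],[0,0,0],[0,0,0],[0,0,0]],"dr":[[0,0,0],[0,0,0],[0,0,0],[0,0,0]],"gripper":[-1,-1,-1,-1]}' 45
```

```text
clock: 35.1
tool_pos: [0.4975, 0.3372, 0.0025]
orientation: [180.0, 0.0, 180.0]
wrist_force: [-0.2, 0.5, -0.0]
finger_gap: 0.064
grip_force: 0.0
clock: 35.6
tool_pos: [0.498, 0.3375, 0.0031]
orientation: [180.0, 0.1, 180.0]
wrist_force: [0.5, -0.6, 6.1]
finger_gap: 0.0431
grip_force: 45.6
```

```bash
python3 -m handwheel '{"offset":[[0,0,-0.5],[0,0,-0.9],[0,0,-0.9],[0,0,-0.9],[0,0,-0.9],[0,-0.5,0],[0,-0.9,0],[0,-1,0],[0,-1,0],[0,-1,0]],"dr":[[0,0,0],[0,0,0],[0,0,0],[0,0,0],[0,0,0],[0,0,0],[0,0,0],[0,0,0],[0,0,0],[0,0,0]],"gripper":[-1,-1,-1,-1,-1,-1,-1,-1,-1,-1]}' && python3 -m handwheel '{"offset":[[-0.6,-1,0],[-0.6,-1,0],[-0.6,-1,0],[-0.6,-1,0],[-0.6,-0.7,0],[-0.3,-0.4,0],[0,0,1],[0,0,0.5],[0,0,0]],"dr":[[0,0,0],[0,0,0],[0,0,0],[0,0,0],[0,0,0],[0,0,0],[0,0,0],[0,0,0],[0,0,0]],"gripper":[-1,-1,-1,-1,-1,-1,-1,-1,-1]}'
python3 - <<'E'
from h import *
for n in("side","top"):
    p,_=snapshot(n); cv2.imwrite(f"pics/{n}10.png",p)
cv2.imwrite("pics/s10.png",np.hstack([cv2.resize(cv2.imread("pics/side10.png")[120:290,250:420],(400,400)),cv2.resize(cv2.imread("pics/top10.png")[140:290,260:410],(400,400))]))
E
```

```text
clock: 36.85
tool_pos: [0.496, 0.2245, 0.1034]
orientation: [-179.9, -0.1, 179.9]
wrist_force: [0.4, -0.6, -0.8]
finger_gap: 0.0431
grip_force: 45.9
clock: 37.98
tool_pos: [0.5784, 0.0998, 0.0661]
orientation: [-180.0, -0.1, 180.0]
wrist_force: [0.1, 0.7, -0.7]
finger_gap: 0.0427
grip_force: 45.9
```

View pics/s10.png

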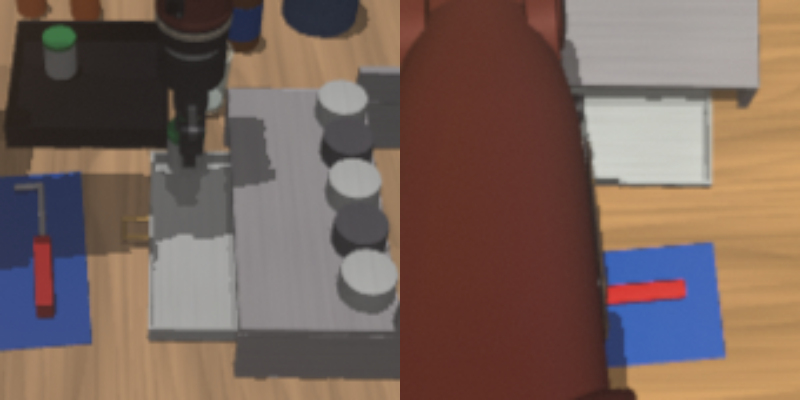

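The mould hangs over the left part of the tray (around (185,150)), clear of the plate. I lower it.

```bash
python3 -m handwheel '{"offset":[[0.2,0,0.6],[0,0,0.8],[0,0,0.6],[0,0,0.25],[0,0,0]],"dr":[[0,0,0],[0,0,0],[0,0,0],[0,0,0],[0,0,0]],"gripper":[-1,-1,-1,-1,-1]}'; python3 -m handwheel '{"offset":[[0,0,0.1],[0,0,0]],"dr":[[0,0,0],[0,0,0]],"gripper":[-1,-1]}'
```

```text
clock: 38.7
tool_pos: [0.5746, 0.0996, 0.0109]
orientation: [-180.0, -0.0, 180.0]
wrist_force: [-0.1, -0.2, -0.3]
finger_gap: 0.0433
grip_force: 45.9
clock: 38.95
tool_pos: [0.5748, 0.0995, 0.0086]
orientation: [-180.0, 0.0, 180.0]
wrist_force: [0.5, -0.1, -1.3]
finger_gap: 0.043
grip_force: 45.9
```

```bash
python3 -m handwheel '{"offset":[[0,0,0.1],[0,0,0],[0,0,0],[0,0,0],[0,0,-0.4],[0,0,-0.8],[0,0,-1],[0,0,-1],[0,0,-0.8]],"dr":[[0,0,0],[0,0,0],[0,0,0],[0,0,0],[0,0,0],[0,0,0],[0,0,0],[0,0,0],[0,0,0]],"gripper":[-1,-1,0.5,0.5,0.5,0.5,0.5,0.5,0.5]}'; python3 -m handwheel '{"offset":[[1,0.8,0],[1,1,0],[1,1,0],[1,1,0],[1,1,0],[1,1,0],[0.18,1,0],[0,1,0],[0,1,0],[0,0.74,0]],"dr":[[0,0,0],[0,0,0],[0,0,0],[0,0,0],[0,0,0],[0,0,0],[0,0,0],[0,0,0],[0,0,0],[0,0,0]],"gripper":[0.5,0.5,0.5,0.5,0.5,0.5,0.5,0.5,0.5,0.5]}';  python3 -m handwheel '{"offset":[[0,0,0],[0,0,0.6],[0,0,0]],"dr":[[0,0,0],[0,0,0],[0,0,0]],"gripper":[0.5,0.5,0.5]}'
```

```text
clock: 40.08
tool_pos: [0.575, 0.0996, 0.1077]
orientation: [180.0, 0.1, 180.0]
wrist_force: [1.8, 0.1, 0.4]
finger_gap: 0.0637
grip_force: 0.0
clock: 41.32
tool_pos: [0.4204, 0.3393, 0.1065]
orientation: [180.0, 0.0, 180.0]
wrist_force: [0.6, -1.2, 0.3]
finger_gap: 0.064
grip_force: 0.0
clock: 41.7
tool_pos: [0.4193, 0.3368, 0.0893]
orientation: [-179.9, -0.1, 179.9]
wrist_force: [0.2, -0.2, 0.4]
finger_gap: 0.0641
grip_force: 0.0
```

```bash
python3 -m handwheel '{"offset":[[0,0,0.9],[0,0,0.9],[0,0,0.9],[0,0,0.6],[0,0,0.2],[0,0,0]],"dr":[[0,0,0],[0,0,0],[0,0,0],[0,0,0],[0,0,0],[0,0,0]],"gripper":[0.5,0.5,0.5,0.5,0.5,0.5]}' && python3 -m handwheel '{"offset":[[0,0,0],[0,0,0],[0,0,0],[0,0,0],[0,0,-0.5],[0,0,-0.9],[0,0,-0.9],[0,0,-0.9],[0,0,-0.9]],"dr":[[0,0,0],[0,0,0],[0,0,0],[0,0,0],[0,0,0],[0,0,0],[0,0,0],[0,0,0],[0,0,0]],"gripper":[-1,-1,-1,-1,-1,-1,-1,-1,-1]}' 45
```

```text
clock: 42.45
tool_pos: [0.4204, 0.3381, 0.0035]
orientation: [-180.0, -0.0, 179.9]
wrist_force: [0.1, -0.3, -0.1]
finger_gap: 0.064
grip_force: 0.0
clock: 43.58
tool_pos: [0.4203, 0.3382, 0.1074]
orientation: [180.0, 0.0, 180.0]
wrist_force: [0.7, -0.1, -1.3]
finger_gap: 0.043
grip_force: 45.8
```

```bash
python3 -m handwheel '{"offset":[[0,-0.5,0],[0,-1,0],[0,-1,0],[0,-1,0],[0,-1,0],[0,-1,0],[0,-1,0],[0,-1,0],[-0.6,-1,0],[-0.8,-1,0]],"dr":[[0,0,0],[0,0,0],[0,0,0],[0,0,0],[0,0,0],[0,0,0],[0,0,0],[0,0,0],[0,0,0],[0,0,0]],"gripper":[-1,-1,-1,-1,-1,-1,-1,-1,-1,-1]}' && python3 -m handwheel '{"offset":[[-0.9,-1,0],[-0.9,-1,0],[-0.9,-1,0],[-0.9,-1,0],[-0.8,-1,0],[-0.35,-0.7,0],[0,-0.3,0],[0,0,0.8],[0,0,0.8],[0,0,0]],"dr":[[0,0,0],[0,0,0],[0,0,0],[0,0,0],[0,0,0],[0,0,0],[0,0,0],[0,0,0],[0,0,0],[0,0,0]],"gripper":[-1,-1,-1,-1,-1,-1,-1,-1,-1,-1]}'
```

```text
clock: 44.82
tool_pos: [0.4542, 0.0992, 0.1052]
orientation: [-180.0, -0.1, 180.0]
wrist_force: [1.6, -0.4, -1.4]
finger_gap: 0.0431
grip_force: 45.9
clock: 46.08
tool_pos: [0.5715, -0.0487, 0.0646]
orientation: [179.9, -0.2, 180.0]
wrist_force: [0.1, -0.4, -0.9]
finger_gap: 0.0428
grip_force: 45.9
```

```bash
python3 -m handwheel '{"offset":[[0,0,0.7],[0,0,0.8],[0,0,0.5],[0,0,0.2],[0,0,0.1],[0,0,0]],"dr":[[0,0,0],[0,0,0],[0,0,0],[0,0,0],[0,0,0],[0,0,0]],"gripper":[-1,-1,-1,-1,-1,-1]}'; python3 -m handwheel '{"offset":[[0,0,0],[0,0,0],[0,0,-0.4],[0,0,-0.8],[0,0,-1],[0,0,-1],[0,0,-0.8],[1,-1,0],[1,-1,0],[1,-1,0]],"dr":[[0,0,0],[0,0,0],[0,0,0],[0,0,0],[0,0,0],[0,0,0],[0,0,0],[0,0,0],[0,0,0],[0,0,0]],"gripper":[0.5,0.5,0.5,0.5,0.5,0.5,0.5,0.5,0.5,0.5]}';python3 -m handwheel '{"offset":[[1,-1,0],[1,-1,0],[1,-1,0],[0,-1,0],[0,-1,0]],"dr":[[0,0,0],[0,0,0],[0,0,0],[0,0,0],[0,0,0]],"gripper":[-1,-1,-1,-1,-1]}'
python3 - <<'E'
from h import *
for n in("side","top"):
    p,_=snapshot(n); cv2.imwrite(f"pics/{n}11.png",p)
cv2.imwrite("pics/s11.png",np.hstack([cv2.resize(cv2.imread("pics/side11.png")[120:370,220:420],(320,400)),cv2.resize(cv2.imread("pics/top11.png")[140:290,260:410],(400,400))]))
E
```

```text
clock: 46.82
tool_pos: [0.574, -0.0495, 0.0087]
orientation: [-180.0, 0.0, 180.0]
wrist_force: [-0.7, -0.3, -1.3]
finger_gap: 0.0431
grip_force: 45.9
clock: 48.08
tool_pos: [0.4981, -0.1251, 0.1092]
orientation: [-180.0, 0.1, 180.0]
wrist_force: [0.8, -0.8, -0.0]
finger_gap: 0.0638
grip_force: 0.0
clock: 48.7
tool_pos: [0.4236, -0.2504, 0.1094]
orientation: [-180.0, 0.1, 179.9]
wrist_force: [0.1, 0.3, 1.1]
finger_gap: 0.0
grip_force: 0.0
```

View pics/s11.png

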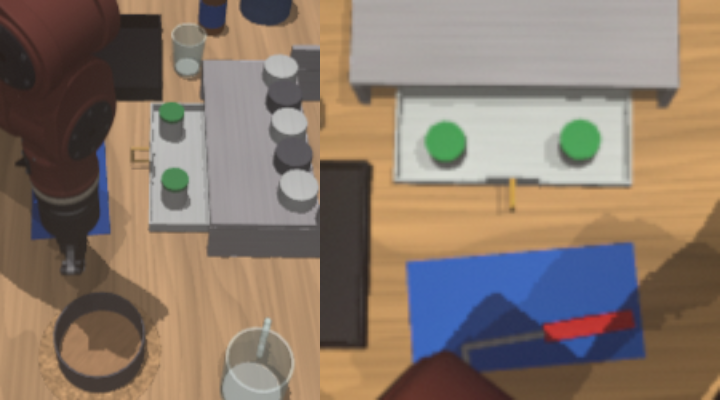

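Both moulds stand in the tray, lids at (445,142) and (580,140). The hook has been knocked askew towards the robot, with its handle now at about (590,324). There is no room for the gripper under the ledge, so I will regrasp the hook, push the tray home with its end against the plate, then put it back.

```bash
python3 - <<'E'
from h import *
for n in("top","side"):
    p=cv2.imread(f"pics/{n}11.png").astype(int)
    m=(p[...,2]>70)&(p[...,1]<45)&(p[...,0]<60)&(p[...,2]>2.2*p[...,1])
    if n=="top": m[:255]=0; m[:, :335]=0; m[:,385:]=0; m[272:]=0
    else: m[:, :250]=0;m[:,285:]=0;m[:200]=0;m[280:]=0
    w=plane(n,[(u,v) for v,u in np.argwhere(m)],.028)[:,:2]
    if len(w)<20: print(n,len(w)); continue
    c=w.mean(0); e=np.linalg.svd(w-c)[2][0]; t=(w-c)@e; print(n,len(w),c,"mid",c+e*(t.max()+t.min())/2,"ang",np.degrees(np.arctan2(e[1],e[0]))%180,np.ptp(t))
f=lambda x,y:(260+(x-320)*.375,140+y*.375)
print("corner/rod",plane("top",[f(463,347),f(543,334)],.014))
print("mat corners",plane("top",[f(408,263),f(631,243),f(644,357)],0))
print("tray front",plane("top",[f(396,182),f(631,185)],.026), "eye",plane("top",[f(512,195)],.04))
E
```

```text
top 64 [ 0.3708 -0.077 ] mid [ 0.3654 -0.0532] ang 102.6091666283231 0.09569559401706484Traceback (most recent call last):
  File "<stdin>", line 7, in <module>
  File "h.py", line 6, in plane
    uv=np.atleast_2d(np.asarray(uv,float)); r=np.c_[uv,np.ones(len(uv))]@np.linalg.inv(K).T@T[:3,:3].T
                                              ~~~~~~~~~~~~~~~~~~~~~~~~~~^~~~~~~~~~~~~~~~~~~
ValueError: matmul: Input operand 1 has a mismatch in its core dimension 0, with gufunc signature (n?,k),(k,m?)->(n?,m?) (size 3 is different from 1)
```

```bash
python3 - <<'E'
from h import *
f=lambda x,y:(260+(x-320)*.375,140+y*.375)
p=cv2.imread("pics/top11.png"); 
hs=cv2.cvtColor(p,cv2.COLOR_BGR2HSV); m=((hs[...,0]<8)|(hs[...,0]>165))&(hs[...,1]>130)&(hs[...,2]>50)
k=np.zeros_like(m);k[254:270,338:384]=1;m&=k
w=plane("top",[(u,v) for v,u in np.argwhere(m)],.028)[:,:2]
c=w.mean(0); e=np.linalg.svd(w-c)[2][0]; t=(w-c)@e; print(len(w),c,"mid",c+e*(t.max()+t.min())/2,"ang",np.degrees(np.arctan2(e[1],e[0]))%180,np.ptp(t))
print("ends",plane("top",[f(634,319),f(545,331)],.028))
print("corner/rod",plane("top",[f(463,347),f(543,334)],.014))
print("mat corners",plane("top",[f(408,263),f(631,243),f(644,357)],0))
print("tray front",plane("top",[f(396,182),f(631,185)],.026), "eye",plane("top",[f(512,195)],.04))
E
```

```text
229 [ 0.3695 -0.0514] mid [ 0.3696 -0.052 ] ang 97.43975795004928 0.09707899615692508
ends [[ 0.3743 -0.1033  0.028 ]
 [ 0.3636 -0.0049  0.028 ]]
corner/rod [[ 0.3487  0.0864  0.014 ]
 [ 0.3609 -0.003   0.014 ]]
mat corners [[ 0.4452  0.1482  0.    ]
 [ 0.4616 -0.1071  0.    ]
 [ 0.3333 -0.1154  0.    ]]
tray front [[ 0.5349  0.1586  0.026 ]
 [ 0.5243 -0.1074  0.026 ]] eye [[0.5142 0.0274 0.04  ]]
```

```bash
python3 -m handwheel '{"offset":[[0.24,0.93,0],[0.24,0.93,0],[0.24,0.93,0],[0.24,0.93,0],[0.24,0.93,0],[0.24,0.93,0],[0.24,0.93,0],[0.24,0.93,0],[0.24,0.9,0]],"dr":[[0,0,0],[0,0,0],[0,0,0],[0,0,0],[0,0,0],[0,0,0],[0,0,0],[0,0,0],[0,0,0]],"gripper":[0,0,0,0,0,0,0,0,0]}' >/dev/null; python3 -m handwheel '{"offset":[[0,0,0],[0,0,0],[0,0,0],[0,0,0],[0,0,0],[0,0,0],[0,0,0],[0,0,0],[0,0,0],[0,0,0]],"dr":[[0,0,-0.2165],[0,0,-0.2165],[0,0,-0.2165],[0,0,-0.2165],[0,0,-0.2165],[0,0,-0.2165],[0,0,-0.2165],[0,0,-0.2165],[0,0,-0.2165],[0,0,-0.2165]],"gripper":[0,0,0,0,0,0,0,0,0,0]}'; python3 -m handwheel '{"offset":[[0,0,1],[0,0,1],[0,0,0.6],[0,0,0]],"dr":[[0,0,0],[0,0,0],[0,0,0],[0,0,0]],"gripper":[0,0,0,0]}'
python3 - <<'E'
from h import *
p,_=snapshot("side"); cv2.imwrite("pics/s12.png",cv2.resize(p[150:300,190:390],None,fx=4,fy=4))
E
```

```text
clock: 51.18
tool_pos: [0.3694, -0.0401, 0.1086]
orientation: [-180.0, -0.0, -82.3]
wrist_force: [-0.5, 0.1, 0.1]
finger_gap: 0.0426
grip_force: 0.0
clock: 51.68
tool_pos: [0.3687, -0.04, 0.043]
orientation: [179.9, 0.0, -82.6]
wrist_force: [0.0, -0.1, 0.4]
finger_gap: 0.0427
grip_force: 0.0
```

View pics/s12.png

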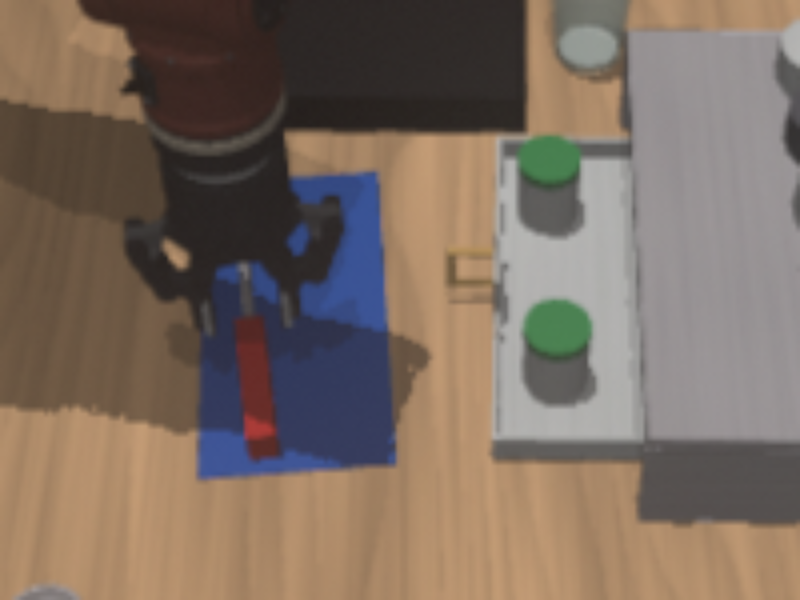

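The handle at (258,385) lies between the fingers and in line with them. I shift 8 mm towards the butt, descend and grip.

```bash
python3 -m handwheel '{"offset":[[0.32,0,0.8],[0,0,0.8],[0,0,0.6],[0,0,0.3],[0,0,0]],"dr":[[0,0,0],[0,0,0],[0,0,0],[0,0,0],[0,0,0]],"gripper":[0,0,0,0,0]}'; python3 -m handwheel '{"offset":[[0,0,0],[0,0,0],[0,0,0],[0,0,0],[0,0,0],[0,0,-0.4],[0,0,-0.8],[0,0,-1],[0,0,-0.8],[0,0,0]],"dr":[[0,0,0],[0,0,0],[0,0,0],[0,0,0],[0,0,0],[0,0,0],[0,0,0],[0,0,0],[0,0,0],[0,0,0]],"gripper":[-1,-1,-1,-1,-1,-1,-1,-1,-1,-1]}' 70
```

```text
clock: 52.35
tool_pos: [0.3709, -0.0487, -0.0189]
orientation: [-180.0, -0.0, -82.6]
wrist_force: [-0.4, -0.1, 0.1]
finger_gap: 0.0426
grip_force: 0.0
clock: 53.6
tool_pos: [0.3722, -0.0492, 0.0574]
orientation: [-179.8, -0.1, -82.6]
wrist_force: [0.9, 0.3, -1.6]
finger_gap: 0.0185
grip_force: 68.6
```

```bash
python3 -m handwheel '{"offset":[[0,0,0],[0,0,0],[0,0,0],[0,0,0],[0,0,0],[0,0,0],[0,0,0],[0,0,0],[0,0,0],[0,0,0]],"dr":[[0,0,0.2213],[0,0,0.2213],[0,0,0.2213],[0,0,0.2213],[0,0,0.2213],[0,0,0.2213],[0,0,0.2213],[0,0,0.2213],[0,0,0.2213],[0,0,0.2213]],"gripper":[-1,-1,-1,-1,-1,-1,-1,-1,-1,-1]}' >/dev/null; python3 -m handwheel '{"offset":[[0.2,0.95,0],[0.2,0.95,0],[0,0.95,0],[0,0.95,0],[0,0,0.8],[0,0,0.8],[0,0,0.5],[0,0,0]],"dr":[[0,0,0],[0,0,0],[0,0,0],[0,0,0],[0,0,0],[0,0,0],[0,0,0],[0,0,0]],"gripper":[-1,-1,-1,-1,-1,-1,-1,-1]}'
python3 - <<'E'
from h import *
for n in("side","top"):
    p,_=snapshot(n); cv2.imwrite(f"pics/{n}13.png",p)
cv2.imwrite("pics/s13.png",np.hstack([cv2.resize(cv2.imread("pics/side13.png")[160:260,260:360],(400,400)),cv2.resize(cv2.imread("pics/top13.png")[160:260,290:390],(400,400))]))
E
```

```text
clock: 55.85
tool_pos: [0.3631, 0.0467, 0.0024]
orientation: [180.0, -0.2, 177.8]
wrist_force: [-0.0, 0.2, -1.7]
finger_gap: 0.0185
grip_force: 68.9
```

View pics/s13.png

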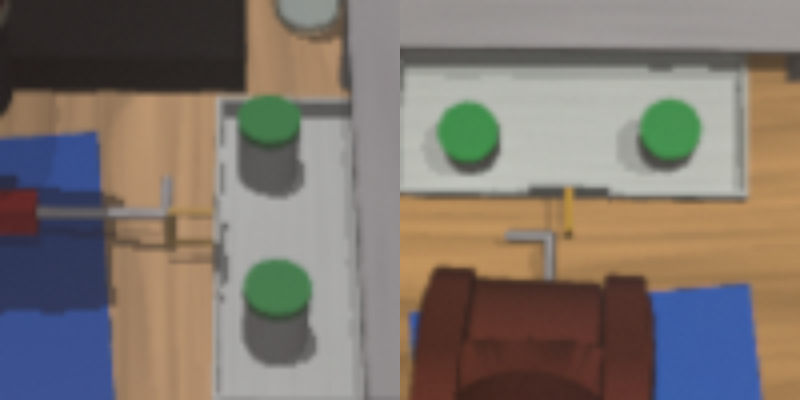

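The rod end (549,235) is about 14 mm left of the eye (569) and within the plate (530–608). I push gently.

```bash
python3 -m handwheel '{"offset":[[-0.3,0,0],[-0.4,0,0],[-0.2,0,0],[-0.15,0,0],[-0.2,0,0],[-0.25,0,0],[-0.3,0,0],[-0.3,0,0],[-0.3,0,0],[-0.3,0,0]],"dr":[[0,0,0],[0,0,0],[0,0,0],[0,0,0],[0,0,0],[0,0,0],[0,0,0],[0,0,0],[0,0,0],[0,0,0]],"gripper":[-1,-1,-1,-1,-1,-1,-1,-1,-1,-1]}';  python3 -m handwheel '{"offset":[[-0.3,0,0],[-0.3,0,0],[-0.3,0,0],[-0.3,0,0],[-0.3,0,0],[-0.3,0,0],[-0.3,0,0],[-0.3,0,0],[-0.3,0,0],[-0.3,0,0]],"dr":[[0,0,0],[0,0,0],[0,0,0],[0,0,0],[0,0,0],[0,0,0],[0,0,0],[0,0,0],[0,0,0],[0,0,0]],"gripper":[-1,-1,-1,-1,-1,-1,-1,-1,-1,-1]}'
python3 - <<'E'
from h import *
for n in("side","top"):
    p,_=snapshot(n); cv2.imwrite(f"pics/{n}14.png",p)
E
```

```text
clock: 57.2
tool_pos: [0.4323, 0.0439, 0.0033]
orientation: [-180.0, -0.0, 177.8]
wrist_force: [-1.6, -0.3, -1.0]
finger_gap: 0.0187
grip_force: 68.8
clock: 58.45
tool_pos: [0.5073, 0.0411, 0.0033]
orientation: [-180.0, -0.0, 177.8]
wrist_force: [-2.4, -0.3, -1.3]
finger_gap: 0.0185
grip_force: 68.7
```

```bash
python3 -m handwheel '{"offset":[[-0.25,0,0],[-0.25,0,0],[-0.2,0,0],[-0.2,0,0],[-0.1,0,0],[-0.1,0,0]],"dr":[[0,0,0],[0,0,0],[0,0,0],[0,0,0],[0,0,0],[0,0,0]],"gripper":[-1,-1,-1,-1,-1,-1]}'; for i in 1 2 3 4; do python3 -m handwheel '{"offset":[[-0.08,0,0],[-0.04,0,0]],"dr":[[0,0,0],[0,0,0]],"gripper":[-1,-1]}' | grep -E "pos|wrist_force"; done
```

```text
clock: 59.3
tool_pos: [0.5344, 0.04, 0.0033]
orientation: [-180.0, -0.0, 177.8]
wrist_force: [-1.5, 0.2, -0.8]
finger_gap: 0.0186
grip_force: 68.8
tool_pos: [0.5374, 0.0399, 0.0033]
wrist_force: [-2.0, -0.2, -1.2]
tool_pos: [0.5405, 0.0398, 0.0034]
wrist_force: [-2.6, -0.4, -1.6]
tool_pos: [0.5431, 0.0397, 0.0033]
wrist_force: [-3.9, 1.0, 0.4]
tool_pos: [0.543, 0.0397, 0.0026]
wrist_force: [-13.9, -0.6, 3.8]
```

The tray is home; the stop was felt at 14 N. I withdraw and put the hook back on its mat.

```bash
python3 -m handwheel '{"offset":[[0.3,0,0],[0.8,0,0],[1,0,0],[1,0,0],[1,0,0],[1,0,0],[0.4,0,-0.8],[0,-0.85,-0.8],[0,-0.85,-0.8],[0,-0.85,0]],"dr":[[0,0,0],[0,0,0],[0,0,0],[0,0,0],[0,0,0],[0,0,0],[0,0,0],[0,0,0],[0,0,0],[0,0,0]],"gripper":[-1,-1,-1,-1,-1,-1,-1,-1,-1,-1]}' && python3 -m handwheel '{"offset":[[0,0,0],[0,0,0],[0,0,0],[0,0,0],[0,0,0],[0,0,0],[0,0,0],[0,0,0],[0,0,0],[0,0,0]],"dr":[[0,0,-0.213],[0,0,-0.213],[0,0,-0.213],[0,0,-0.213],[0,0,-0.213],[0,0,-0.213],[0,0,-0.213],[0,0,-0.213],[0,0,-0.213],[0,0,-0.213]],"gripper":[-1,-1,-1,-1,-1,-1,-1,-1,-1,-1]}'
```

```text
clock: 61.55
tool_pos: [0.4085, -0.0199, 0.0651]
orientation: [-179.9, 0.3, 177.8]
wrist_force: [-0.2, -0.3, -1.9]
finger_gap: 0.0186
grip_force: 68.8
clock: 62.8
tool_pos: [0.4073, -0.019, 0.0637]
orientation: [-179.9, -0.0, -86.0]
wrist_force: [0.1, 0.5, -1.5]
finger_gap: 0.0186
grip_force: 68.8
```

```bash
python3 -m handwheel '{"offset":[[0,0,0.8],[0,0,1],[0,0,0.8],[0,0,0.45],[0,0,0.2],[0,0,0],[0,0,0],[0,0,0],[0,0,0],[0,0,0]],"dr":[[0,0,0],[0,0,0],[0,0,0],[0,0,0],[0,0,0],[0,0,0],[0,0,0],[0,0,0],[0,0,0],[0,0,0]],"gripper":[-1,-1,-1,-1,-1,-1,-0.3,0,0,0]}' && python3 -m handwheel '{"offset":[[0,0,-0.3],[0,0,-0.6],[0,0,-1],[0,0,-1],[0,0,-1],[0,0,-1],[0,0,-1],[0,0,-1],[0,-1,0],[0,-1,0]],"dr":[[0,0,0],[0,0,0],[0,0,0],[0,0,0],[0,0,0],[0,0,0],[0,0,0],[0,0,0],[0,0,0],[0,0,0]],"gripper":[0,0,0,0,0,0,0,0,0,0]}' && python3 -m handwheel '{"offset":[[-1,0,0],[-1,0,0],[-1,0,0],[-1,0,0],[-1,0,0],[-1,0,0],[-1,0,0],[-1,0,0],[-1,0,0],[-1,0,0]],"dr":[[0,0,0],[0,0,0],[0,0,0],[0,0,0],[0,0,0],[0,0,0],[0,0,0],[0,0,0],[0,0,0],[0,0,0]],"gripper":[0,0,0,0,0,0,0,0,0,0]}'
python3 - <<'E'
from h import *
for n in("side","top"):
    p,_=snapshot(n); cv2.imwrite(f"pics/{n}15.png",p)
cv2.imwrite("pics/s15.png",np.hstack([cv2.resize(cv2.imread("pics/side15.png")[130:390,220:430],(323,400)),cv2.resize(cv2.imread("pics/top15.png")[80:300,260:490],(418,400))]))
E
```

```text
clock: 64.05
tool_pos: [0.4066, -0.0189, -0.0178]
orientation: [-180.0, -0.0, -86.4]
wrist_force: [-0.5, -0.1, 0.1]
finger_gap: 0.0426
grip_force: 0.0
clock: 65.3
tool_pos: [0.4572, -0.0157, 0.1556]
orientation: [-179.9, -0.0, -86.4]
wrist_force: [1.2, 0.0, 0.3]
finger_gap: 0.0426
grip_force: 0.0
clock: 66.55
tool_pos: [0.4402, 0.2346, 0.1551]
orientation: [-180.0, 0.0, -86.3]
wrist_force: [1.2, 0.5, -0.2]
finger_gap: 0.0429
grip_force: 0.0
```

View pics/s15.png

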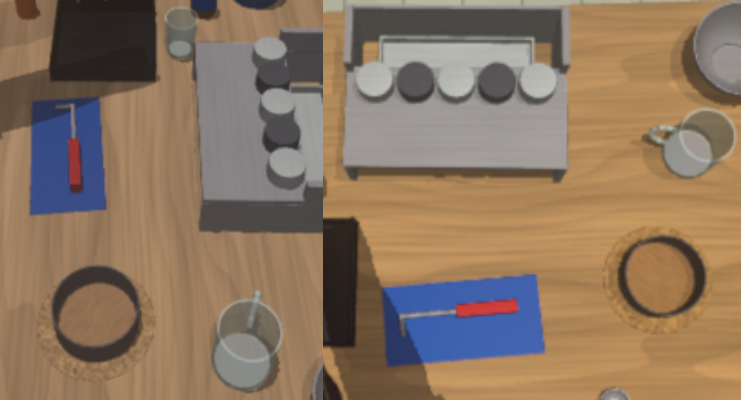

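The hook lies wholly on the blue mat, handle (485,309) and prong (403,322). The tin stands inside the cork ring, the tray's back wall is home at the rack's rear, and the bystanders have not moved. I hand in.

```bash
python3 - <<'E'
from workcell import hand_in
print(hand_in())
E
```

```text
the job is handed in; nothing more can be done
None
```

I handed the job in at about 67 s: both moulds are in the tray and it is home (felt on its stop), the hook lies on its blue mat and the tin on the cork mat, but no verdict came back, and under the ledge the cameras could not confirm that the moulds are still upright.

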